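Balance a check weight on a load cell's domed button and log it

ROBOT

A 6-joint arm with a two-finger parallel gripper is mounted at the origin on a cart in front of the work surface, level with it; the furniture and walls round the work are solid. World frame = base frame: x ahead of the robot, y to its left, z up, the work surface at z = 0. Lengths are in m, angles in degrees, forces in N, time in s.
With the tool pointing down it reaches from about 0.375 to 0.925 m from the base axis. Payload 5.7 kg.
Tool frame: the origin (TCP) lies at the very end of the fingers, on their centre line; the grasp point (between the pads) lies 19 mm behind it; z points along the fingers, y is the line along which they close (so a half turn about z gives the same grasp; the last joint's range is limited). The gripper opens to 88 mm and grips with 3 to 60 N. Pads are 20 mm wide; open, the fingers measure 115 mm over their backs; the gripper's body (75 mm by 178 mm) begins 61 mm behind the grasp point.
Start: joints at [-78.272, 20.558, 86.54, -0, 72.909, -6.595], TCP at [0.189, -0.57, 0.223] pointing down, gripper open.
Joint ranges: [-170.27, 170.27], [-57.76, 135], [12.27, 136.19], [-55.21, 235.2], [11.17, 155.16], [-170.74, 170.74]. Speed limits (degrees/s): [136.94, 136.94, 180, 180, 180, 180].

INTERFACE

Orientations are given as [roll, pitch, yaw] about the fixed x, y, z axes, in that order (R = Rz(yaw) Ry(pitch) Rx(roll)).
In Python, from station import manip gives the robot as it stands.
- The arm moves only by the shell command python3 jog.py [OPENING] [FORCE], which reads ROWS from standard input. ROWS is a JSON object whose key "moves" holds a list of rows, 1 to 5 of them, each of 6 numbers: dx, dy, dz in shares of the most that a row can go, 1 being 62.5 mm, then a rotation vector rx, ry, rz in a scale on which 1.0 is 120 degrees; each row shifts and turns the commanded pose from where the row before left it, along the tool's axes as they then stand; what a row does not reach is not made up. A row lasts 1/8 s, in which the tool goes at most 0.0625 m and 10.7 degrees, less where a joint would pass 70% of its speed; a pose out of reach is approached as far as the arm can. OPENING is the finger opening in m, set as the command begins (- or left out keeps the last). The fingers move at their own pace and stop on an object; FORCE is the grip in N (left out, the last holds). Time passes only in rows, so rows that do not move let the fingers close. It prints the time, the measured TCP pose, the force, the opening and the grip force at its end. Shift and turn numbers lie between -1 and 1, and a call with a number outside is refused. Input that does not fit is refused with a message, and nothing moves.
- manip.observe(): the state, without advancing time (a new reading comes with each control period).
- manip.grab_frame(name): name is "scene" or "top"; returns a dict with "img" (480x640x3 uint8, red, green, blue), "depth" (480x640 float32, m along the optical axis (not along the pixel's ray), 0 where there is no reading), "vfov" (degrees; the focal length in pixels is half the picture's height over the tangent of half this angle, whatever the lens; pixels are square), "cx", "cy" (the principal point, pixels), "rvec" (rotation vector, rad) and "tvec" (3), from world to camera coordinates, as OpenCV has them. Camera axes: x right, y down, z forward; pixel columns grow to the right and rows downward; lengths in m; the calibration is good to about 2 mm. A picture is of the moment at which its call begins.
- manip.finish_job(): hands the job in; it is judged then, once.
The state is a dict: "clock": time; "q": joint angles; "joint_vel": joint speeds; "tau": joint torques, N m; "tcp_pos": TCP position; "orientation": TCP orientation; "ft_force": force on the tool from outside, world axes, zero at the start; "ft_torque": the same for the moment, N m; "width": finger opening in m; "finger_force": force on a finger pad.
Only numpy, scipy, OpenCV 4.12 (cv2) and the standard library are available. Lean on these libraries where they do the work, as an engineer would, in place of code of your own. Each camera call takes 0.05 s, during which the arm holds its last target. There are 200 camera calls.

TASK

Check the load cell: take the thicker of the two check weights from the sloped cradle and set it down gently on the crown of the load cell's dome, so that it balances there level by itself with its index tab pointing straight at the window of the code reader. When it stands balanced and released, press the log key on top of the reader all the way down and let it go, and leave the weight balanced. Leave the thinner weight where it lies.

Things in the scene. Friction and masses are not known exactly. Their poses are not given: they have to be found in the camera images.
- check_weight: Thicker check weight, loose, steel, about 0.4 kg: disc 70 mm across, 14 thick; round knob 30 across, 20 tall on top; dark index tab 10 mm wide on the rim and a dark groove from knob to tab. Origin: centre of the flat underside (centre of mass 10.6 mm above it); z: axis, out through the knob; x: to the tab. Starts flat on the cradle's slope, tab uphill, in the left or the right place.
- thin_weight: Thinner check weight, loose, steel, not to be used: disc 70 mm across, 7 mm thick, knob 20 mm across and 20 mm tall; same axes. It lies in the other place of the cradle, 96 mm beside the check weight.
- cradle: Fixed white storage cradle, 100 x 200 mm: a plate sloped 30 degrees from level, rising along the cradle's x (away from the robot and to its left), two places side by side along its y. Each disc leans downhill on two steel pins 10 mm high. Middle of the sloped face: 50 mm above the worktop. Origin: centre of the underside.
- station: Fixed load cell: base plate 215 x 116 mm, grey canister 112 mm across, 90 mm high, with a smooth steel dome (sphere radius 55 mm) on top. Origin: on the worktop below the dome's crown; z up; x: level, from the crown to the code reader, a box 46 x 64 mm, 125 mm high, whose face with a glass window is 94 mm from the crown's axis and looks back at it.
- dome_top (a point): The crown of the dome, 110 mm above the worktop; axes as the station's. A flat-bottomed thing balances here when its centre of mass is over the crown; the check weight tilts about 1.3 degrees for every mm it is off centre.
- check_weight_tab (a point): Outer face of the check weight's index tab: 40 mm along the weight's x from its axis, 7 mm above its underside.
- log_key_top (a point): Centre of the top of the log key, a round push button of diameter 26 mm on top of the reader, 117 mm from the crown's axis along the station's x; it is pressed straight down.
- log_key (a joint): Travel of the log key, m: 0 released, 0.006 all the way down, which takes 4 N; it springs back.

How it is judged:
By the outcome, as a careful person would: the job done as asked, in the order asked, and still so for the second after the job is handed in, with the robot touching nothing.
It also fails if it takes over 51 s, if anything falls off the work surface, if the arm or the gripper's body presses on something with over 40 N, if the wrist force passes 120 N, or if a joint passes its speed limit or range.

## Working session

There is one attempt and no reset: what is moved stays moved. The work goes in short steps, Python scripts to look and compute and a shell command to move; the robot and the scene stay as the last step left them, time stands still between calls to the robot, and variables do not carry over. Pictures are saved under pics/ and viewed, at most 10 in all, crops included, and the job is handed in when it is done.

```bash
ls; mkdir -p pics; python3 - <<'E'
from station import manip
import cv2,numpy as np,pickle
for n in ["scene","top"]:
    f=manip.grab_frame(n); cv2.imwrite(f"pics/{n}0.png",f["img"][:,:,::-1]); pickle.dump(f,open(f"{n}0.pkl","wb"))
    print(n,f["vfov"],f["cx"],f["cy"],f["rvec"],f["tvec"])
print(manip.observe())
E
```

```text
jog.py
pics
station.py
scene 43.950176119042446 323.9605607982256 244.09124302881585 [ 0.78137361 -2.35203667  1.37043681] [0.42046042 0.26646117 0.76585115]
top 45.30950401777939 326.93657532771294 246.3001053561519 [ 2.14538603 -2.19766962  0.08204517] [-0.00245537  0.5654027   1.2108802 ]
{'clock': 0.1, 'q': array([-7.82727018e+01,  2.05906181e+01,  8.65924583e+01,  2.91619445e-04,
        7.29094689e+01, -6.59585095e+00]), 'joint_vel': array([ 0.0661809 , -0.02600763, -0.05951017,  0.03835787,  0.03723484,
        0.06435237]), 'tau': array([ 7.94285188e-04, -5.16354740e+01, -2.71405238e+01,  6.79216487e-02,
        2.76751968e-02, -3.06216475e-05]), 'tcp_pos': array([ 0.18848104, -0.56896767,  0.22192899]), 'orientation': array([-1.79908099e+02, -1.09069874e-02,  1.83230545e+01]), 'ft_force': array([-0.44006754,  0.88297756,  0.50849956]), 'ft_torque': array([ 0.04837794,  0.04043132, -0.04570773]), 'finger_force': 0.0, 'width': 0.08777207918129369}
```

View pics/scene0.png

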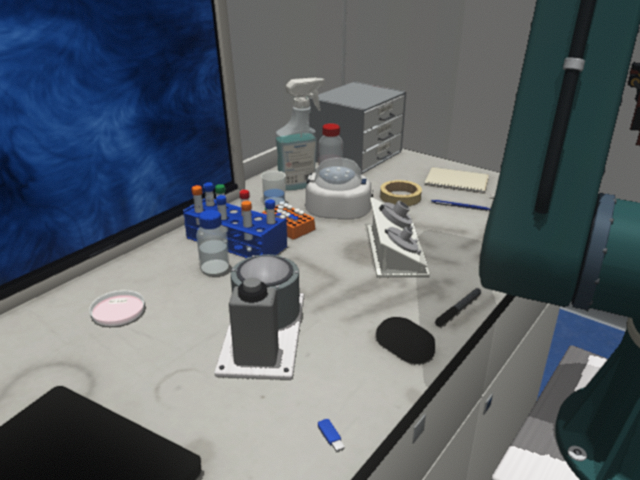

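View pics/top0.png

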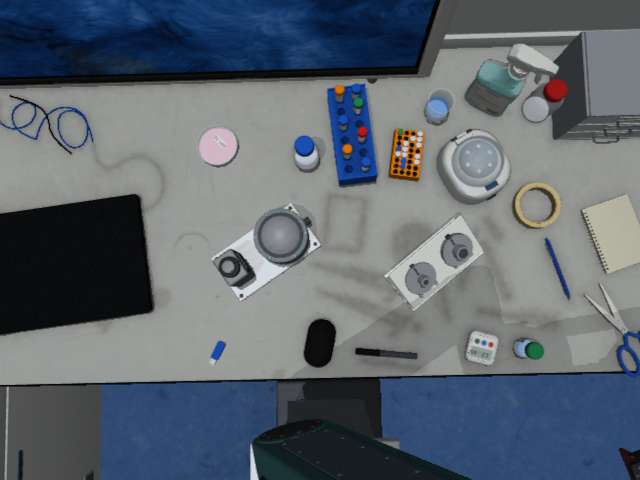

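The top view shows the station (crown about (281,237), reader key about (232,266)) and the cradle (weights about (420,280) and (457,250)). I'll enlarge both.

```bash
python3 - <<'E'
import cv2,pickle,numpy as np
f=pickle.load(open("top0.pkl","rb")); im=f["img"][:,:,::-1]
a=cv2.resize(im[205:315,380:490],None,fx=5,fy=5,interpolation=cv2.INTER_CUBIC)
cv2.imwrite("pics/cr.png",a)
b=cv2.resize(im[195:310,200:330],None,fx=5,fy=5,interpolation=cv2.INTER_CUBIC)
cv2.imwrite("pics/st.png",b)
E
```

```text
(no output)
```

View pics/cr.png

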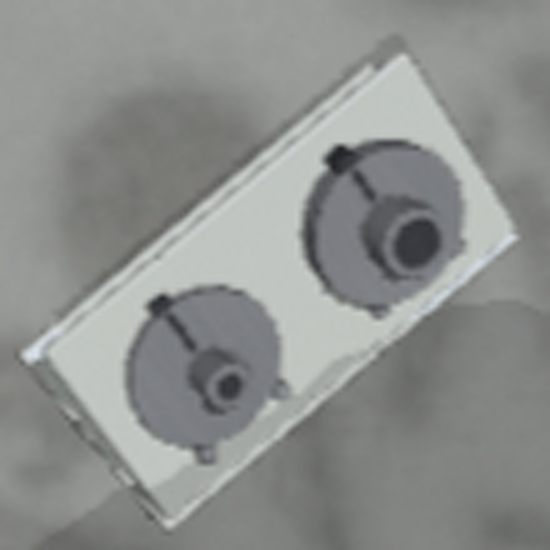

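View pics/st.png

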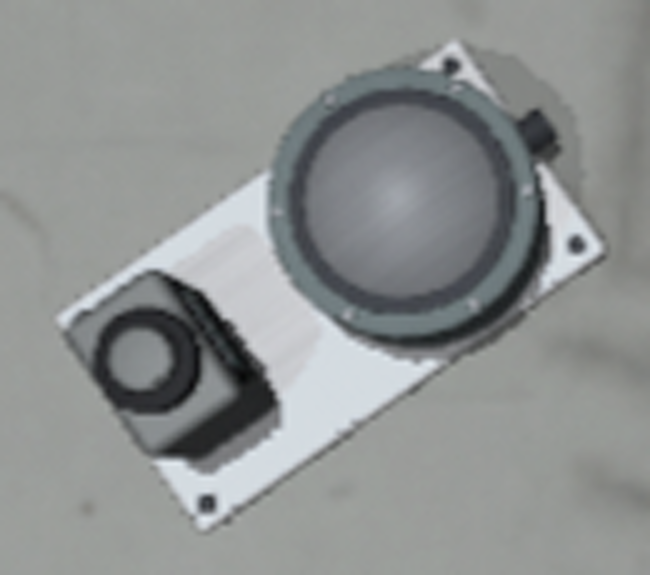

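The thick weight (30 mm knob) is in the right-hand place (knob top about (463.4,253.4)), with the thin one on the left. The tabs point uphill, and the reader lies down-left of the dome. Next I'll measure geometry from depth.

```bash
cat > h.py <<'E'
import cv2,numpy as np,pickle
from scipy.spatial.transform import Rotation as R
def cam(f):
    F=240/np.tan(np.radians(f["vfov"]/2)); M=R.from_rotvec(np.ravel(f["rvec"])).as_matrix()
    return F,M,np.ravel(f["tvec"])
def cloud(f):
    F,M,t=cam(f); v,u=np.mgrid[:480,:640]; d=f["depth"]
    p=np.dstack([(u-f["cx"])/F*d,(v-f["cy"])/F*d,d])
    P=(p-t)@M; P[d==0]=np.nan; return P
def ray(f,uv,z):
    F,M,t=cam(f); d=M.T@np.array([(uv[0]-f["cx"])/F,(uv[1]-f["cy"])/F,1]); c=-M.T@t
    return c+d*(z-c[2])/d[2]
def plane(f,uv,p0,n):
    F,M,t=cam(f); d=M.T@np.array([(uv[0]-f["cx"])/F,(uv[1]-f["cy"])/F,1]); c=-M.T@t
    return c+d*(n@(p0-c))/(n@d)
E
python3 - <<'E'
from h import *
from scipy.optimize import least_squares
np.set_printoptions(precision=4,suppress=True)
for n in["top","scene"]:
    f=pickle.load(open(n+"0.pkl","rb"));P=cloud(f)
    if n=="top":
        # dome crop centre approx
        c=ray(f,(281,236),.11);print("crown rough",c)
        k=ray(f,(228.5,267),.135);print("key rough",k)
    print(n,"table z",np.nanmedian(P[...,2][np.hypot(P[...,0]-c[0],P[...,1]-c[1])<.25]))
    Q=P.reshape(-1,3);Q=Q[~np.isnan(Q[:,0])]
    m=(np.hypot(Q[:,0]-c[0],Q[:,1]-c[1])<.035)&(Q[:,2]>.09)&(Q[:,2]<.125)
    s=least_squares(lambda a:np.linalg.norm(Q[m]-[a[0],a[1],a[2]],axis=1)-.055,[c[0],c[1],.055],loss="soft_l1",f_scale=.001)
    print("dome",m.sum(),s.x,np.std(s.fun))
    m=(np.hypot(Q[:,0]-k[0],Q[:,1]-k[1])<.06)&(Q[:,2]>.118)
    print("reader top pts",m.sum(),Q[m].mean(0),np.percentile(Q[m][:,2],[5,25,50,75,95]))
f=pickle.load(open("top0.pkl","rb"));P=cloud(f)
# cradle plane: pixels crop (230,235)->etc white regions
pts=[]
for u,v in [(250,230),(240,250),(280,150+80),(450,120),(480,170),(430,100),(100,350),(110,400),(280,220),(290,270)]:
    uu,vv=380+u/5,205+v/5; pts.append(P[int(round(vv)),int(round(uu))])
pts=np.array(pts);print(pts)
c=np.nanmean(pts,0);n=np.linalg.svd(pts-c)[2][2];n*=np.sign(n[2]);print("n",n,"tilt",np.degrees(np.arccos(n[2])),"uphill yaw",np.degrees(np.arctan2(-n[1],-n[0])),(pts-c)@n)
for u,v in [(400,57),(515,237),(170,522),(45,352)]:
    print("corner",plane(f,(380+u/5,205+v/5),c,n))
print("knobtop depth",P[253,463],P[254,464], "disc",P[int(205+250/5),int(380+340/5)],P[int(205+170/5),int(380+420/5)])
E
```

```text
crown rough [0.5807 0.0746 0.11  ]
key rough [0.5197 0.176  0.135 ]
top table z 0.0005214787314346217
dome 933 [0.585  0.0795 0.0541] 0.0019188144823138495
reader top pts 747 [0.5197 0.1742 0.1316] [0.1198 0.1235 0.1278 0.1382 0.1481]
scene table z -0.00015442930150426018
dome 792 [0.5866 0.0793 0.0537] 0.0011562577664169134
reader top pts 1099 [0.5138 0.1839 0.1305] [0.1195 0.1234 0.1274 0.1366 0.1463]
[[ 0.5468 -0.23    0.063 ]
 [ 0.5385 -0.2254  0.0642]
 [ 0.5466 -0.2427  0.0617]
 [ 0.5976 -0.33   -0.    ]
 [ 0.5752 -0.3417  0.0014]
 [ 0.5993 -0.3072  0.0619]
 [ 0.4986 -0.1666  0.0597]
 [ 0.4779 -0.1702  0.0577]
 [ 0.5506 -0.2425  0.0638]
 [ 0.5304 -0.248   0.0517]]
n [-0.6604 -0.5578  0.5028] tilt 59.8174700179005 uphill yaw 40.183638295924965 [-0.0045 -0.001   0.0021 -0.014   0.0081  0.0032 -0.0098  0.005   0.0003
  0.0106]
corner [ 0.6133 -0.2881  0.0949]
corner [ 0.5516 -0.3785 -0.0864]
corner [ 0.4237 -0.2105 -0.068 ]
corner [ 0.4968 -0.1392  0.107 ]
knobtop depth [ 0.5398 -0.2945  0.079 ] [ 0.5379 -0.297   0.0766] disc [ 0.5375 -0.2667  0.0641] [ 0.5698 -0.3009  0.0655]
```

```bash
cat >> h.py <<'E'
def proj(f,X):
    F,M,t=cam(f); p=np.atleast_2d(X)@M.T+t
    return np.c_[p[:,0]/p[:,2]*F+f["cx"],p[:,1]/p[:,2]*F+f["cy"]]
from scipy.ndimage import map_coordinates as mc
def circ(f,c0,r,ax1,ax2,search=.008,sign=None,dirs=(0,360)):
    """max mean outward gradient for circle of radius r in plane ax1,ax2; search offsets in plane"""
    g=cv2.GaussianBlur(f["img"].astype(np.float32).mean(2),(0,0),.8); a=np.radians(np.arange(*dirs,3))
    e=np.outer(np.cos(a),ax1)+np.outer(np.sin(a),ax2); best=[]
    s=np.arange(-search,search+1e-9,.0005)
    for i in s:
        for j in s:
            c=c0+i*np.array(ax1)+j*np.array(ax2)
            o=proj(f,c+e*(r+.0015)); n=proj(f,c+e*(r-.0015))
            d=mc(g,[o[:,1],o[:,0]],order=1)-mc(g,[n[:,1],n[:,0]],order=1)
            best.append((np.mean(d)*sign if sign else np.mean(abs(d)),c))
    best.sort(key=lambda b:-b[0]); w=np.array([b[0] for b in best[:8]]); return w[0],np.mean([b[1] for b in best[:8]],0)
E
python3 - <<'E'
from h import *
np.set_printoptions(precision=4,suppress=True)
X,Y=[1.,0,0],[0,1.,0]
F={n:pickle.load(open(n+"0.pkl","rb")) for n in["top","scene"]}
for n,f in F.items():
    for r,z in[(.056,.09),(.0424,.09)]:
        print(n,"rim",r,circ(f,np.array([.583,.077,z]),r,X,Y))
f=F["top"];P=cloud(f);Q=P.reshape(-1,3)
k=ray(f,(228,267),.137);m=np.hypot(Q[:,0]-k[0],Q[:,1]-k[1])<.01
print("key z",np.nanpercentile(Q[m][:,2],[5,25,50,75,95]),m.sum())
for z in(.137,.142): print("key",circ(f,ray(f,(228,267),z),.013,X,Y,sign=-1))
# cradle plane, tilt fixed 30
from scipy.optimize import least_squares
for n,f in F.items():
    Q=cloud(f).reshape(-1,3); 
    m=(abs(Q[:,0]-.54)<.11)&(abs(Q[:,1]+.25)<.13)&(Q[:,2]>.015)&(Q[:,2]<.085);q=Q[m]
    fn=lambda a:(q-[.53,-.25,.05+a[1]])@np.array([-.5*np.cos(a[0]),-.5*np.sin(a[0]),.866])
    s=least_squares(fn,[.7,0],loss="soft_l1",f_scale=.002);print(n,"cradle yaw",np.degrees(s.x[0]),s.x[1],m.sum(),np.median(abs(s.fun)))
# corners from image, in the top frame, iterating plane: face centre z=.05 fixed
f=F["top"];yaw=np.radians(40)
cr=[(400,57),(515,237),(170,522),(45,352)];c=np.array([.53,-.25,.05])
for it in range(5):
    n=np.array([-.5*np.cos(yaw),-.5*np.sin(yaw),.866])
    C=np.array([plane(f,(380+(u+.5)/5-.5,205+(v+.5)/5-.5),c,n) for u,v in cr])
    c[:2]=C.mean(0)[:2]; d=(C[0]+C[1]-C[2]-C[3])/2; d=C[3]-C[0]; d2=C[2]-C[1]; yaw=np.arctan2((d+d2)[1],(d+d2)[0])-np.pi/2
print(C,c,np.degrees(yaw),np.linalg.norm(d),np.linalg.norm(d2),np.linalg.norm(C[0]-C[1]))
E
```

```text
top rim 0.056 (np.float32(31.38684), array([0.5801, 0.075 , 0.09  ]))
top rim 0.0424 (np.float32(19.478817), array([0.5858, 0.0739, 0.09  ]))
scene rim 0.056 (np.float32(18.104675), array([0.5833, 0.0821, 0.09  ]))
scene rim 0.0424 (np.float32(21.540499), array([0.5896, 0.0763, 0.09  ]))
key z [0.1433 0.1455 0.1468 0.1487 0.1506] 83
key (np.float32(41.56959), array([0.5211, 0.1776, 0.137 ]))
key (np.float32(41.153313), array([0.5208, 0.1766, 0.142 ]))
top cradle yaw 37.5884224128085 0.0041013835689725706 3902 0.003920937743141292
scene cradle yaw 29.346555071577924 0.008633916881372564 2214 0.004741749503772605
[[ 0.6166 -0.2914  0.0766]
 [ 0.5448 -0.349   0.0234]
 [ 0.427  -0.1971  0.0238]
 [ 0.4986 -0.1414  0.0762]] [ 0.5218 -0.2447  0.05  ] 37.98330964161153 0.1908751118624763 0.19227978244190702 0.10622842167186884
```

```bash
python3 - <<'E'
from h import *
from scipy.optimize import differential_evolution as DE
np.set_printoptions(precision=4,suppress=True)
F={n:pickle.load(open(n+"0.pkl","rb")) for n in["top","scene"]}
for n,f in F.items(): F_,M,t=cam(f);print(n,"cam",-M.T@t,F_)
def gm(f):
    g=cv2.GaussianBlur(f["img"].astype(np.float32),(0,0),.9);s=0
    for k in range(3): s=s+np.hypot(cv2.Sobel(g[...,k],cv2.CV_32F,1,0),cv2.Sobel(g[...,k],cv2.CV_32F,0,1))
    return np.minimum(s,np.percentile(s,97))
a=np.radians(np.arange(0,360,3));C=np.c_[np.cos(a),np.sin(a)]
def seg(p,q,k=40): return np.linspace(p,q,k)
def z(p,h): return np.c_[p,np.full(len(p),h)]
def station(t,zk,x0):
    pl=[(x0,-.058),(x0+.215,-.058),(x0+.215,.058),(x0,.058)]
    L=[z(C*.056,.09),z(C*.013+[.117,0],zk)]
    L+=[z(seg(pl[i],pl[(i+1)%4]),t) for i in range(4)]
    bx=[(.094,-.032),(.14,-.032),(.14,.032),(.094,.032)]
    L+=[z(seg(bx[i],bx[(i+1)%4],20),.125) for i in range(4)]
    return L
def place(L,x,y,w):
    c,s=np.cos(w),np.sin(w);Rz=np.array([[c,s,0],[-s,c,0],[0,0,1]])
    return [l@Rz+[x,y,0] for l in L]
def run(fs,names):
    G=[gm(f) for f in fs]
    def cost(p):
        L=place(station(p[3],p[4],p[5]),*p[:3]);s=0
        for f,g in zip(fs,G):
            for i,l in enumerate(L):
                q=proj(f,l); s-=mc(g,[q[:,1],q[:,0]],order=1).mean()*(2 if i<2 else 1)
        return s
    r=DE(cost,[(.57,.6),(.065,.09),(np.radians(114),np.radians(130)),(.004,.014),(.13,.15),(-.08,-.055)],seed=1,maxiter=60,popsize=12)
    print(names,r.x,np.degrees(r.x[2]),r.fun);return r.x
a_=run([F["top"]],"top");b_=run([F["scene"]],"scene");run(list(F.values()),"both")
ov=[]
f=F["top"];im=cv2.resize(f["img"][195:310,200:330,::-1],None,fx=6,fy=5,interpolation=cv2.INTER_CUBIC)
im=cv2.resize(f["img"][195:315,200:340,::-1],None,fx=5,fy=5,interpolation=cv2.INTER_CUBIC)
for l in place(station(*a_[3:]),*a_[:3]):
    for u,v in proj(f,l): cv2.circle(im,(int((u-200+.5)*5),int((v-195+.5)*5)),1,(0,0,255),-1)
cv2.imwrite("pics/ov1.png",im)
E
```

```text
top cam [ 0.458  -0.0286  1.2551] 575.0135716386118
scene cam [0.0246 0.6816 0.6076] 594.7652561602453
top [ 0.5859  0.0791  2.1645  0.0063  0.1439 -0.0597] 124.01755447999216 -4849.106
scene [ 0.5943  0.0781  2.2131  0.0042  0.1422 -0.0775] 126.79850003216777 -4177.535
both [ 0.5864  0.0791  2.1671  0.0086  0.1456 -0.0594] 124.1636355761195 -8895.19921875
```

View pics/ov1.png

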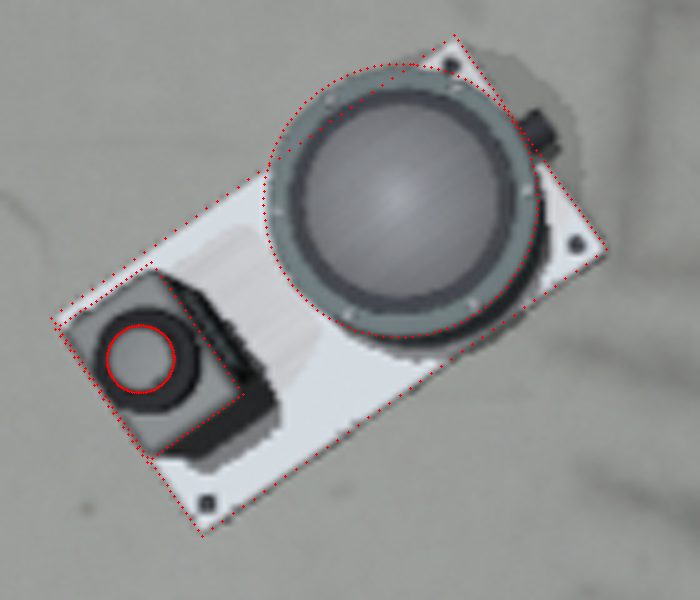

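The station overlay fits well and agrees with the depth sphere: crown about (0.586,0.079), yaw 124°. Next comes the same fit for the cradle and weights.

```bash
python3 - <<'E'
from h import *
from scipy.optimize import differential_evolution as DE
np.set_printoptions(precision=4,suppress=True)
F={n:pickle.load(open(n+"0.pkl","rb")) for n in["top","scene"]}
def gm(f):
    g=cv2.GaussianBlur(f["img"].astype(np.float32),(0,0),.9);s=0
    for k in range(3): s=s+np.hypot(cv2.Sobel(g[...,k],cv2.CV_32F,1,0),cv2.Sobel(g[...,k],cv2.CV_32F,0,1))
    return np.minimum(s,np.percentile(s,97))
a=np.radians(np.arange(0,360,4));C=np.c_[np.cos(a),np.sin(a)]
z=lambda p,h:np.c_[p,np.full(len(p),h)]
def model(x,y,w,xo,hl,zc):
    R_=R.from_euler("ZY",[w,-np.pi/6]).as_matrix()
    r=[(hl,-.1),(hl,.1),(-hl,.1),(-hl,-.1)]
    L=[z(np.linspace(r[i],r[(i+1)%4],40),0) for i in range(4)]
    for yy,t,k in((-.048,.014,.015),(.048,.007,.010)):
        o=[xo,yy]; L+=[z(C*.035+o,t),z(C*k+o,t+.02)]
    return [l@R_.T+[x,y,zc] for l in L]
def run(fs,n):
    G=[gm(f) for f in fs]
    def cost(p):
        s=0
        for f,g in zip(fs,G):
            for i,l in enumerate(model(*p,.05)):
                q=proj(f,l); s-=mc(g,[q[:,1],q[:,0]],order=1).mean()
        return s
    r=DE(cost,[(.5,.55),(-.27,-.22),(.5,.85),(-.02,.02),(.045,.06)],seed=1,maxiter=60,popsize=12)
    p=r.x; R_=R.from_euler("ZY",[p[2],-np.pi/6]).as_matrix()
    print(n,p,"yaw",np.degrees(p[2]),r.fun,"weight",R_@[p[3],-.048,0]+[p[0],p[1],.05],"knobtop",R_@[p[3],-.048,.034]+[p[0],p[1],.05]);return p
p=run([F["top"]],"top");run([F["scene"]],"scene");run(list(F.values()),"both")
f=F["top"];im=cv2.resize(f["img"][205:315,380:490,::-1],None,fx=5,fy=5,interpolation=cv2.INTER_CUBIC)
for l in model(*p,.05):
    for u,v in proj(f,l): cv2.circle(im,(int((u-380+.5)*5),int((v-205+.5)*5)),1,(0,0,255),-1)
cv2.imwrite("pics/ov2.png",im)
E
```

```text
top [ 0.5228 -0.2424  0.6651 -0.0009  0.0576] yaw 38.10476089895502 -2684.486572265625 weight [ 0.5517 -0.2807  0.0495] knobtop [ 0.5384 -0.2912  0.079 ]
scene [ 0.5306 -0.246   0.6738 -0.0063  0.0468] yaw 38.60391662190911 -3106.6172 weight [ 0.5563 -0.287   0.0468] knobtop [ 0.543  -0.2976  0.0763]
both [ 0.5228 -0.2427  0.6633  0.0008  0.0562] yaw 38.005692988715204 -5506.966 weight [ 0.5529 -0.2801  0.0504] knobtop [ 0.5395 -0.2906  0.0798]
```

View pics/ov2.png

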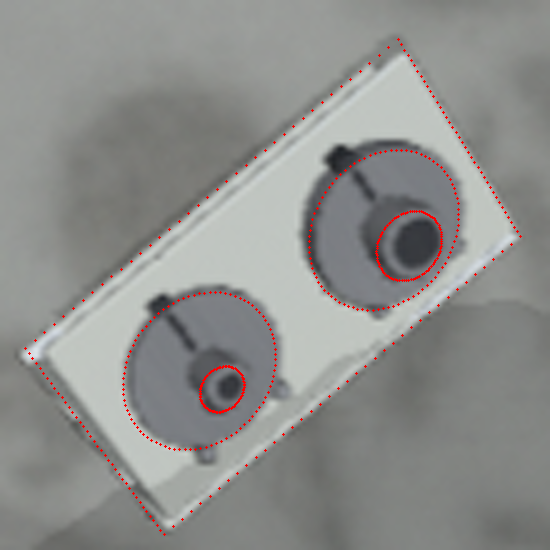

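The fit is good, but the thick knob's top lies about 1 px right of the model, at crop (415,243). I'll use that with the tab at crop (340,157) and compute the approach.

```bash
cat >> h.py <<'E'
def rel(p,Rm,T,RT):
    "tool-axis shift and turn from pose p,Rm to T,RT"
    return Rm.T@(np.array(T)-p), np.degrees(R.from_matrix(Rm.T@RT).as_rotvec())
def pose():
    from station import manip
    s=manip.observe(); return s,s["tcp_pos"],R.from_euler("xyz",s["orientation"],degrees=True).as_matrix()
E
python3 - <<'E'
from h import *
np.set_printoptions(precision=4,suppress=True)
f=pickle.load(open("top0.pkl","rb"));px=lambda u,v:(380+(u+.5)/5-.5,205+(v+.5)/5-.5)
k=ray(f,px(415,243),.079);t=ray(f,px(225,387),.0728);print("knobs",k,t,"yaw",np.degrees(np.arctan2((t-k)[1],(t-k)[0]))-90)
print("tab",ray(f,px(340,155),.0495+.02+.0065))
w=np.radians(38);n=np.array([-.5*np.cos(w),-.5*np.sin(w),.866]);up=np.array([.866*np.cos(w),.866*np.sin(w),.5])
knob=np.array([k[0],k[1],.079]);org=knob-.034*n;print("org",org)
RT=np.c_[up,np.cross(-n,up),-n]
print(RT)
s,p,Rm=pose()
for h in(.10,.0175):
    T=org+n*h; print("T",T,R.from_matrix(RT).as_euler("xyz",degrees=True),rel(p,Rm,T,RT))
E
```

```text
knobs [ 0.5394 -0.2937  0.079 ] [ 0.4827 -0.2149  0.0728] yaw 35.77671614121424
tab [ 0.5767 -0.2652  0.076 ]
org [ 0.5528 -0.2832  0.0496]
[[ 0.6824  0.6156  0.394 ]
 [ 0.5332 -0.788   0.3078]
 [ 0.5     0.     -0.866 ]]
T [ 0.5134 -0.314   0.1362] [180.     -30.0007  38.    ] (array([ 0.3886, -0.1397,  0.0861]), array([  5.0639,  29.676 , -19.2465]))
T [ 0.5459 -0.2886  0.0647] [180.     -30.0007  38.    ] (array([ 0.4274, -0.1535,  0.1575]), array([  5.0639,  29.676 , -19.2465]))
```

The manual's scale: shifts go in shares of 62.5 mm and turns go in shares of 120 degrees. Converting my numbers, 0.055 m is 0.88, -0.02 m is -0.32.

```bash
echo '{"moves":[[0.88,-0.32,0.192,0,0,0],[0.88,-0.32,0.192,0,0,0],[0.88,-0.32,0.192,0,0,0],[0.88,-0.32,0.192,0,0,0],[0.88,-0.32,0.192,0,0,0]]}' | python3 jog.py 0.06 40
echo '{"moves":[[0.88,-0.32,0,0.0108,0.0617,-0.04],[0.88,-0.32,0,0.0108,0.0617,-0.04],[0,0,0,0.0108,0.0617,-0.04],[0,0,0,0.0108,0.0617,-0.04],[0,0,0,0,0,0]]}' | python3 jog.py
cat > t.py <<'E'
from h import *
import sys
np.set_printoptions(precision=4,suppress=True)
w=np.radians(37);n=np.array([-.5*np.cos(w),-.5*np.sin(w),.866]);up=np.array([.866*np.cos(w),.866*np.sin(w),.5])
org=np.array([.5394,-.2937,.079])-.034*n
RT=np.c_[up,np.cross(-n,up),-n]; s,p,Rm=pose(); print(s["clock"],p,s["orientation"])
for h in map(float,sys.argv[1:]): print(h,*rel(p,Rm,org+n*h,RT))
E
python3 t.py .10 .0175
```

```text
clock: 0.72
tcp_pos: [0.4194, -0.3867, 0.162]
orientation: [-180.0, 0.0, 18.3]
ft_force: [0.6, -0.3, -0.8]
width: 0.0601
finger_force: 0.0
clock: 1.35
tcp_pos: [0.5049, -0.3131, 0.1686]
orientation: [-179.7, -29.9, 37.6]
ft_force: [-1.2, 0.2, 0.2]
width: 0.0598
finger_force: 0.0
1.35 [ 0.5049 -0.3131  0.1686] [-179.6632  -29.8769   37.5661]
0.1 [-0.0108  0.0055  0.0312] [-0.6193  0.1253  0.4902]
0.0175 [-0.0107  0.0064  0.1137] [-0.6193  0.1253  0.4902]
```

To row units: 0.025 m is 0.4, 0.02 m is 0.32, -0.6 degrees / 120 = -0.005.

```bash
echo '{"moves":[[-0.1712,0.096,0.4,-0.005,0.0008,0.0042],[0,0,0.4,0,0,0],[0,0,0.32,0,0,0],[0,0,0,0,0,0],[0,0,0,0,0,0]]}' | python3 jog.py
python3 t.py .0175; python3 - <<'E'
from h import *
from station import manip
f=manip.grab_frame("scene");g=manip.grab_frame("top")
a=cv2.resize(f["img"][170:290,350:450],None,fx=4,fy=4,interpolation=cv2.INTER_CUBIC);b=cv2.resize(g["img"][205:325,390:490],None,fx=4,fy=4,interpolation=cv2.INTER_CUBIC)
cv2.imwrite("pics/app.png",np.hstack([a,b])[:,:,::-1])
E
```

```text
clock: 1.98
tcp_pos: [0.531, -0.3014, 0.1048]
orientation: [179.7, -30.0, 37.4]
ft_force: [0.4, 0.1, -1.1]
width: 0.0597
finger_force: 0.0
1.975 [ 0.531  -0.3014  0.1048] [179.7493 -29.9532  37.3781]
0.0175 [-0.003  -0.0011  0.0445] [0.0618 0.0468 0.3277]
```

View pics/app.png

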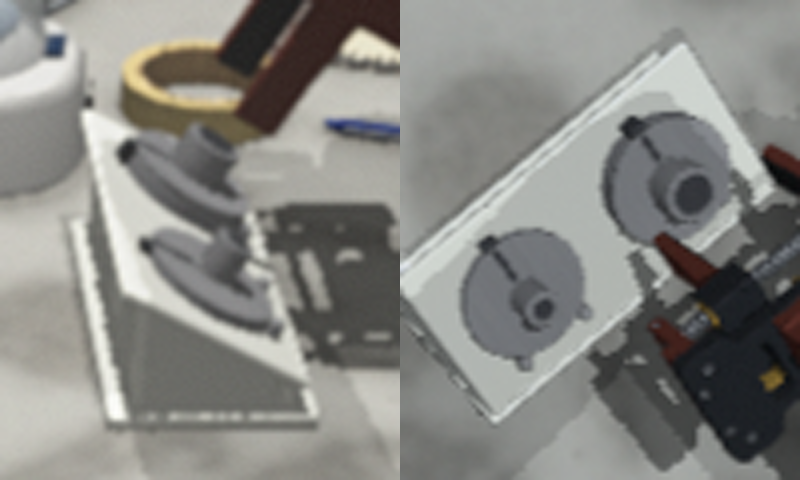

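The fingers straddle the thick knob's axis on the downhill side, and the approach looks right. Now I'll advance and grip.

To row units: 0.02 m is 0.32, -0.003 m is -0.048, 0.3 degrees / 120 = 0.0025.

```bash
echo '{"moves":[[-0.048,-0.016,0.32,0,0,0.0025],[0,0,0.24,0,0,0],[0,0,0.136,0,0,0],[0,0,0,0,0,0],[0,0,0,0,0,0]]}' | python3 jog.py; python3 t.py .0175
```

```text
clock: 2.7
tcp_pos: [0.5455, -0.2893, 0.0652]
orientation: [179.9, -30.0, 37.0]
ft_force: [-0.5, 0.7, -0.1]
width: 0.0603
finger_force: 0.0
2.7 [ 0.5455 -0.2893  0.0652] [179.9194 -30.0144  37.0359]
0.0175 [ 0.0004 -0.0002  0.0008] [ 0.0627 -0.0136  0.0311]
```

To row units: -0.03 m is -0.48, -0.01 m is -0.16.

```bash
echo '{"moves":[[0,0,0,0,0,0],[0,0,0,0,0,0],[0,0,0,0,0,0],[0,0,0,0,0,0]]}' | python3 jog.py 0.0 15; echo '{"moves":[[0,0,0,0,0,0],[0,0,0,0,0,0]]}' | python3 jog.py 0.0 50; echo '{"moves":[[0,0,-0.16,0,0,0],[0,0,-0.48,0,0,0],[0,0,-0.48,0,0,0],[0,0,0,0,0,0],[0,0,0,0,0,0]]}' | python3 jog.py; python3 t.py
```

```text
clock: 3.2
tcp_pos: [0.5455, -0.2894, 0.0651]
orientation: [179.9, -30.0, 37.0]
ft_force: [0.6, -0.9, 0.7]
width: 0.0295
finger_force: 15.0
clock: 3.45
tcp_pos: [0.5455, -0.2894, 0.0651]
orientation: [179.9, -30.0, 37.0]
ft_force: [-1.6, -1.8, 1.6]
width: 0.0292
finger_force: 50.0
clock: 4.08
tcp_pos: [0.5168, -0.3094, 0.1248]
orientation: [-180.0, -30.0, 37.0]
ft_force: [0.0, 0.7, -4.4]
width: 0.0288
finger_force: 50.0
4.075 [ 0.5168 -0.3094  0.1248] [-179.959   -29.9927   36.9893]
```

To row units: -0.03 m is -0.48, -0.02 m is -0.32, -6 degrees / 120 = -0.05.

```bash
echo '{"moves":[[0,0,-0.48,0,-0.05,0],[0,0,-0.48,0,-0.05,0],[0,0,-0.32,0,-0.05,0],[0,0,0,0,-0.05,0],[0,0,0,0,-0.05,0]]}' | python3 jog.py >/dev/null
echo '{"moves":[[0.464,-0.432,0,0,0,0],[0.464,-0.432,0,0,0,0],[0.464,-0.432,0,0,0,0],[0.464,-0.432,0,0,0,0],[0.464,-0.432,0,0,0,0]]}' | python3 jog.py >/dev/null
echo '{"moves":[[0.464,-0.432,0,0,0,0],[0.464,-0.432,0,0,0,0],[0.464,-0.432,0,0,0,0],[0.464,-0.432,0,0,0,0],[0.464,-0.432,0,0,0,0]]}' | python3 jog.py >/dev/null
echo '{"moves":[[0,0,0,0,0,-0.075],[0,0,0,0,0,-0.075],[0,0,0,0,0,-0.075],[0,0,0,0,0,-0.075],[0,0,0,0,0,-0.075]]}' | python3 jog.py >/dev/null
echo '{"moves":[[0,0,0,0,0,-0.075],[0,0,0,0,0,-0.075],[0,0,0,0,0,-0.075],[0,0,0,0,0,-0.075],[0,0,0,0,0,-0.05]]}' | python3 jog.py
cat > t2.py <<'E'
from h import *
import sys
np.set_printoptions(precision=4,suppress=True)
s,p,Rm=pose();print(s["clock"],p,s["orientation"])
x,y,z,yaw=map(float,sys.argv[1:]);print(*rel(p,Rm,[x,y,z],R.from_euler("xyz",[180,0,yaw],degrees=True).as_matrix()))
E
python3 t2.py .586 .079 .16 124
```

```text
clock: 7.2
tcp_pos: [0.5581, 0.061, 0.1959]
orientation: [-179.9, -0.1, 124.3]
ft_force: [-0.1, -0.4, -4.3]
width: 0.0292
finger_force: 50.0
7.2 [0.5581 0.061  0.1959] [-179.851    -0.1456  124.2767]
[-0.0009  0.0332  0.0358] [-0.1493 -0.1452  0.2769]
```

To row units: 0.018 m is 0.288, 0.0165 m is 0.264, -0.15 degrees / 120 = -0.0013.

```bash
echo '{"moves":[[-0.016,0.264,0.288,-0.0013,-0.0013,0.0023],[0,0.264,0.288,0,0,0],[0,0,0.08,0,0,0],[0,0,0,0,0,0],[0,0,0,0,0,0]]}' | python3 jog.py; python3 t2.py .586 .079 .15 124; python3 - <<'E'
from h import *
from station import manip
for n in("scene","top"): pickle.dump(manip.grab_frame(n),open(n+"1.pkl","wb"))
f=pickle.load(open("scene1.pkl","rb"));g=pickle.load(open("top1.pkl","rb"))
a=cv2.resize(f["img"][225:325,215:315],None,fx=4,fy=4,interpolation=cv2.INTER_CUBIC);b=cv2.resize(g["img"][180:280,230:330],None,fx=4,fy=4,interpolation=cv2.INTER_CUBIC)
cv2.imwrite("pics/hov.png",np.hstack([a,b])[:,:,::-1])
E
```

```text
clock: 7.82
tcp_pos: [0.5874, 0.0775, 0.1571]
orientation: [179.8, 0.2, 123.7]
ft_force: [-0.1, 0.5, -4.7]
width: 0.0295
finger_force: 50.0
7.825 [0.5874 0.0775 0.1571] [179.8479   0.1806 123.7225]
[ 0.0021 -0.0003  0.0071] [ 0.1517  0.181  -0.2772]
```

View pics/hov.png

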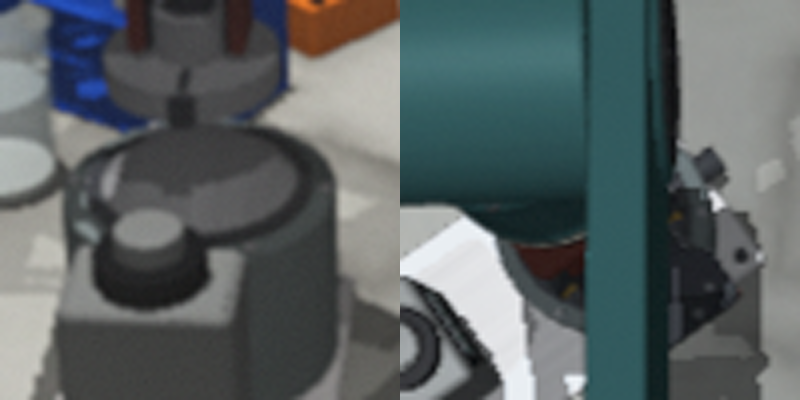

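The scene view shows the weight hanging level over the dome with its tab towards the reader; the arm hides the top view. A quick check of the weight's position relative to the TCP will follow.

```bash
python3 - <<'E'
from h import *
from scipy.optimize import differential_evolution as DE
np.set_printoptions(precision=4,suppress=True)
f=pickle.load(open("scene1.pkl","rb"))
g=cv2.GaussianBlur(f["img"].astype(np.float32),(0,0),.9);G=0
for k in range(3): G=G+np.hypot(cv2.Sobel(g[...,k],cv2.CV_32F,1,0),cv2.Sobel(g[...,k],cv2.CV_32F,0,1))
G=np.minimum(G,np.percentile(G,97))
b=np.degrees(np.arctan2(.6816-.079,.0246-.586))
a=np.radians(np.arange(b-88,b+89,3));C=np.c_[np.cos(a),np.sin(a)]
def L(x,y,z,tx,ty):
    Rr=R.from_rotvec([tx,ty,0]).as_matrix()
    return [np.c_[C*.035,0*a+h]@Rr.T+[x,y,z] for h in(0,.014)]
def cost(p):
    return -sum(mc(G,proj(f,l)[:,::-1].T,order=1).mean() for l in L(*p))
for seed in(1,2):
    r=DE(cost,[(.575,.597),(.068,.09),(.125,.15),(-.06,.06),(-.06,.06)],seed=seed,maxiter=80);print(r.x[:3],np.degrees(r.x[3:]),r.fun)
P=cloud(f).reshape(-1,3)
m=(np.hypot(P[:,0]-.587,P[:,1]-.078)<.031)&(np.hypot(P[:,0]-.587,P[:,1]-.078)>.02)&(abs(P[:,2]-.153)<.008);q=P[m]
A=np.c_[q[:,:2]-[.587,.078],np.ones(len(q))];c=np.linalg.lstsq(A,q[:,2],rcond=None)[0];print("top plane",m.sum(),c,np.degrees(c[:2]))
E
```

```text
[0.5755 0.0844 0.1435] [-0.0364  3.387 ] -486.88196
[0.5759 0.0842 0.1433] [0.4877 3.4211] -486.3480529785156
top plane 238 [ 0.0016 -0.0098  0.153 ] [ 0.0943 -0.5606]
```

```bash
python3 - <<'E'
from h import *
np.set_printoptions(precision=4,suppress=True)
f=pickle.load(open("scene1.pkl","rb"));b=np.degrees(np.arctan2(.6816-.079,.0246-.586))
d=(int(b-80),int(b+80))
for z in(.1375,.139,.1405):
  for h in(0,.014): print(z,h,circ(f,np.array([.587,.078,z+h]),.035,[1.,0,0],[0,1.,0],dirs=d,search=.006))
u=proj(f,[.587,.078,.139]);P=cloud(f)
# horizontal extent of the disc in depth: silhouettes
for row in range(int(u[0,1])-8,int(u[0,1])+3,2):
    x=P[row,:,:];m=np.where((abs(x[:,2]-.146)<.015)&(np.hypot(x[:,0]-.587,x[:,1]-.078)<.05))[0]
    print(row,m.min() if len(m) else None,m.max() if len(m) else None)
uv=proj(f,[[.587,.078,.146]]);print(uv, "expected edges",uv[0,0]-594.8*.035/np.linalg.norm(np.array([.587,.078,.146])-[.0246,.6816,.6076]))
E
```

```text
0.1375 0 (np.float32(17.723959), array([0.5844, 0.0748, 0.1375]))
0.1375 0.014 (np.float32(11.857002), array([0.5817, 0.0775, 0.1515]))
0.139 0 (np.float32(17.771656), array([0.5827, 0.0768, 0.139 ]))
0.139 0.014 (np.float32(11.872623), array([0.5813, 0.0785, 0.153 ]))
0.1405 0 (np.float32(17.856665), array([0.5812, 0.0788, 0.1405]))
0.1405 0.014 (np.float32(11.406038), array([0.5812, 0.0795, 0.1545]))
236 241 284
238 241 284
240 240 284
242 240 284
244 241 284
246 241 283
[[262.8193 240.4763]] expected edges 240.79801199577375
```

Lateral agreement is within about 1 mm. I'll lower carefully and feel for contact.

To row units: 0.01 m is 0.16, -0.0003 m is -0.0048, -0.28 degrees / 120 = -0.0023.

```bash
echo '{"moves":[[0.0352,-0.0048,0.16,0.0013,0.0015,-0.0023],[0,0,0.16,0,0,0],[0,0,0.088,0,0,0],[0,0,0,0,0,0],[0,0,0,0,0,0]]}' | python3 jog.py; python3 t2.py .586 .079 .13 124;  echo '{"moves":[[0,0,0,0,0,0],[0,0,0.016,0,0,0],[0,0,0,0,0,0]]}' | python3 jog.py|egrep "tcp|force"
```

```text
clock: 8.55
tcp_pos: [0.5866, 0.0792, 0.1314]
orientation: [180.0, 0.0, 124.0]
ft_force: [1.0, -0.5, -3.5]
width: 0.0291
finger_force: 50.0
8.55 [0.5866 0.0792 0.1314] [179.9737   0.0217 123.9989]
[ 0.0002 -0.0006  0.0014] [ 0.0263  0.0217 -0.0011]
tcp_pos: [0.5864, 0.0792, 0.1304]
ft_force: [-0.5, -0.0, -3.1]
finger_force: 50.0
```

To row units: 0.0007 m is 0.0112.

```bash
for i in 1; do echo '{"moves":[[0,0,0.0112,0,0,0],[0,0,0,0,0,0]]}' | python3 jog.py|egrep "tcp|ft_force"; echo '{"moves":[[0,0,0.0112,0,0,0],[0,0,0,0,0,0]]}' | python3 jog.py|egrep "tcp|ft_force"; echo '{"moves":[[0,0,0.008,0,0,0],[0,0,0,0,0,0]]}' | python3 jog.py|egrep "tcp|ft_force";  done
```

```text
tcp_pos: [0.5864, 0.0792, 0.1296]
ft_force: [0.8, 0.7, -3.5]
tcp_pos: [0.5864, 0.0792, 0.1289]
ft_force: [-0.8, 0.1, -4.4]
tcp_pos: [0.5864, 0.0792, 0.1284]
ft_force: [-0.3, 1.3, -4.7]
```

To row units: 0.0005 m is 0.008.

```bash
echo '{"moves":[[0,0,0.008,0,0,0],[0,0,0,0,0,0]]}' | python3 jog.py|egrep "tcp|ft_force"; echo '{"moves":[[0,0,0.008,0,0,0],[0,0,0,0,0,0]]}' | python3 jog.py|egrep "tcp|ft_force"
```

```text
tcp_pos: [0.5864, 0.0792, 0.1279]
ft_force: [0.3, -0.4, -5.0]
tcp_pos: [0.5865, 0.0792, 0.1278]
ft_force: [-0.8, -0.3, -1.1]
```

To row units: 0.0005 m is 0.008.

```bash
echo '{"moves":[[0,0,0.008,0,0,0],[0,0,0,0,0,0]]}' | python3 jog.py|egrep "clock|tcp|ft_force"
```

```text
clock: 10.42
tcp_pos: [0.5865, 0.0791, 0.1276]
ft_force: [-2.3, -0.3, 5.0]
```

To row units: -0.0004 m is -0.0064.

```bash
echo '{"moves":[[0,0,-0.0064,0,0,0],[0,0,0,0,0,0]]}' | python3 jog.py|egrep "tcp|ft_force"; echo '{"moves":[[0,0,0,0,0,0],[0,0,0,0,0,0],[0,0,0,0,0,0],[0,0,0,0,0,0]]}' | python3 jog.py 0.037 10; cat > tilt.py <<'E'
from h import *
from station import manip
import sys
np.set_printoptions(precision=4,suppress=True)
c0=np.array([.586,.079])
for n in sys.argv[2:]:
    fs=[manip.grab_frame(n) for _ in range(4)];f=fs[-1];f["depth"]=np.mean([g["depth"] for g in fs],0);pickle.dump(f,open(n+sys.argv[1]+".pkl","wb"))
    P=cloud(f).reshape(-1,3);r=np.hypot(P[:,0]-c0[0],P[:,1]-c0[1])
    m=(r<.031)&(r>.019)&(abs(P[:,2]-.124)<.007);q=P[m]
    for _ in range(3):
        A=np.c_[q[:,:2]-c0,np.ones(len(q))];c=np.linalg.lstsq(A,q[:,2],rcond=None)[0];e=q[:,2]-A@c;q=q[abs(e)<max(.002,2*e.std())]
    w=np.radians(124);X=np.array([np.cos(w),np.sin(w)]);Y=np.array([-X[1],X[0]])
    print(n,len(q),"z",c[2],"slope deg world",np.degrees(c[:2]),"sd",e.std(),"centre",q.mean(0), "=> offset mm toward (world)",-np.degrees(c[:2])/1.3)
E
python3 tilt.py 2 scene
```

```text
tcp_pos: [0.5865, 0.0791, 0.1277]
ft_force: [-2.5, -0.7, 5.2]
clock: 11.18
tcp_pos: [0.5865, 0.0792, 0.1272]
orientation: [180.0, 0.0, 124.0]
ft_force: [-0.2, -0.4, 0.9]
width: 0.0368
finger_force: 0.0
scene 221 z 0.12303759482439951 slope deg world [-0.1496 -1.4489] sd 0.00044104709834901775 centre [0.5766 0.0896 0.1228] => offset mm toward (world) [0.1151 1.1145]
```

It stands free with roughly 1° tilt. I'll open further, lift clear and check with the top camera.

The manual's scale: shifts go in shares of 62.5 mm and turns go in shares of 120 degrees. Converting my numbers, 0.06 m is 0.96, -0.006 m is -0.096.

```bash
echo '{"moves":[[0,0,0,0,0,0],[0,0,0,0,0,0],[0,0,0,0,0,0]]}' | python3 jog.py 0.06 >/dev/null; echo '{"moves":[[0,0,-0.096,0,0,0],[0,0,-0.32,0,0,0],[0,0,-0.8,0,0,0],[0,0,-0.8,0,0,0],[0,0,-0.32,0,0,0]]}' | python3 jog.py>/dev/null; echo '{"moves":[[0.96,0,0,0,0,0],[0.96,0,0,0,0,0],[0.48,0.48,0,0,0,0],[0,0.64,0,0,0,0],[0,0,0,0,0,0]]}' | python3 jog.py 0
python3 tilt.py 3 scene top; python3 - <<'E'
from h import *
f=pickle.load(open("scene3.pkl","rb"));g=pickle.load(open("top3.pkl","rb"))
a=cv2.resize(f["img"][225:325,215:315],None,fx=4,fy=4,interpolation=cv2.INTER_CUBIC);b=cv2.resize(g["img"][180:280,230:330],None,fx=4,fy=4,interpolation=cv2.INTER_CUBIC)
cv2.imwrite("pics/rel.png",np.hstack([a,b])[:,:,::-1])
E
```

```text
clock: 13.0
tcp_pos: [0.5621, 0.2444, 0.2736]
orientation: [179.9, 0.0, 124.1]
ft_force: [0.4, -0.3, 0.1]
width: 0.0134
finger_force: 0.0
scene 304 z 0.12307567979439839 slope deg world [-0.285  -1.4325] sd 0.00042378106460117383 centre [0.581  0.0838 0.123 ] => offset mm toward (world) [0.2192 1.1019]
top 442 z 0.12351074305368312 slope deg world [-0.1681 -1.7077] sd 0.0009071376697587943 centre [0.5858 0.0788 0.1235] => offset mm toward (world) [0.1293 1.3136]
```

View pics/rel.png

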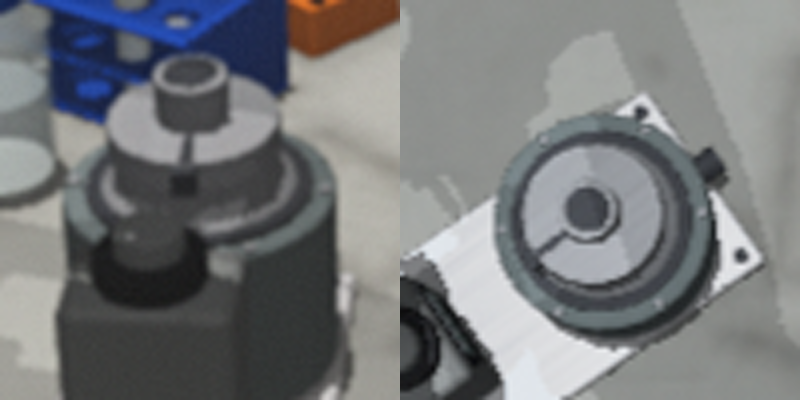

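The picture shows the weight standing on the dome, knob at (590,210) in the right panel and groove running down-left to the tab at about (543,266), towards the reader. I'll check the tab's yaw and the depth slope bias.

```bash
python3 - <<'E'
from h import *
np.set_printoptions(precision=4,suppress=True)
f=pickle.load(open("top3.pkl","rb"));px=lambda u,v:((u-400+.5)/4-.5+230,(v+.5)/4-.5+180)
k=ray(f,px(590,210),.144);t=ray(f,px(541,264),.124);print(k,t,"yaw via knob",np.degrees(np.arctan2(*(t-k)[1::-1])))
# groove: dark pixels on the disc face annulus
for n in("top","scene"):
    f=pickle.load(open(n+"3.pkl","rb"));P=cloud(f);c=np.array([.586,.079]);
    g=f["img"].astype(float).mean(2);D=P[...,:2]-c;r=np.hypot(*np.moveaxis(D,2,0));a=np.degrees(np.arctan2(D[...,1],D[...,0]))
    # resample ring
    e=np.arange(60,190,1.)
    for rr in(.022,.026,.030):
        X=np.c_[c[0]+rr*np.cos(np.radians(e)),c[1]+rr*np.sin(np.radians(e)),0*e+.124];q=proj(f,X);v=mc(g,[q[:,1],q[:,0]],order=1)
        i=np.argmin(v);w=np.clip(np.median(v)-10-v,0,None)*(abs(e-e[i])<12);print(n,rr,"groove",e[i],(w*e).sum()/max(w.sum(),1e-9),v.min(),np.median(v))
    Q=P.reshape(-1,3);d=np.hypot(Q[:,0]-.6,Q[:,1]-.0);m=(d<.25)&(abs(Q[:,2])<.006);q=Q[m];A=np.c_[q[:,:2],np.ones(len(q))];print("table slope",np.degrees(np.linalg.lstsq(A,q[:,2],rcond=None)[0][:2]))
E
```

```text
[0.5848 0.079  0.144 ] [0.5609 0.1056 0.124 ] yaw via knob 132.003167714854
top 0.022 groove 124.0 124.82836211511457 81.26448160469359 175.28167098966009
top 0.026 groove 125.0 125.22111095884723 89.61320450274337 174.84772611343755
top 0.03 groove 125.0 124.9821470451868 91.37187445377845 174.43168877564668
table slope [ 0.0406 -0.0211]
scene 0.022 groove 125.0 123.68979322833756 85.01953311524954 166.06824741953608
scene 0.026 groove 123.0 124.437466301582 78.0291900339994 165.45565852721435
scene 0.03 groove 125.0 124.9587207084994 75.79563096518535 165.67037096460552
table slope [-0.0155 -0.0058]
```

Yaw is good (about 124.7°). The tilt is real, about 1.5° towards +y, so the weight is about 1.2 mm off. There is ample time, so I'll regrasp and shift it.

To row units: -0.06 m is -0.96, -0.04 m is -0.64.

```bash
echo '{"moves":[[0,-0.64,0,0,0,0],[-0.48,-0.48,0,0,0,0],[-0.96,0,0,0,0,0],[-0.96,0,0,0,0,0],[0,0,0,0,0,0]]}' | python3 jog.py 0.06|egrep "width"; echo '{"moves":[[0,0,0,0,0,0],[0,0,0,0,0,0]]}' | python3 jog.py|grep width;python3 t2.py .5865 .0792 .129 124
```

```text
width: 0.047
width: 0.0599
14.275 [0.5854 0.0803 0.2734] [-179.9976   -0.0249  124.0646]
[-0.0015  0.0003  0.1444] [-0.0024 -0.0249  0.0646]
```

To row units: 0.05 m is 0.8, 0.045 m is 0.72.

```bash
echo '{"moves":[[-0.024,0.0048,0.8,0,0,0],[0,0,0.72,0,0,0],[0,0,0,0,0,0],[0,0,0,0,0,0]]}' | python3 jog.py|grep width; python3 t2.py .5865 .0792 .129 124
```

```text
width: 0.0597
14.775 [0.5882 0.0789 0.18  ] [179.8971   0.0646 124.0641]
[ 0.0012 -0.0013  0.051 ] [0.1029 0.0645 0.0641]
```

To row units: 0.02 m is 0.32.

```bash
echo '{"moves":[[0,0,0.32,0,0,0],[0,0,0,0,0,0],[0,0,0,0,0,0]]}' | python3 jog.py|grep width; python3 t2.py .5865 .0792 .129 124
```

```text
width: 0.06
15.15 [0.5886 0.0782 0.1602] [179.855    0.1003 124.0108]
[ 0.002  -0.0013  0.0312] [0.145  0.1003 0.0109]
```

To row units: 0.005 m is 0.08, 0.002 m is 0.032, 0.15 degrees / 120 = 0.0013.

```bash
echo '{"moves":[[0.032,-0.0208,0,0.0013,0.0008,0],[0,0,0.08,0,0,0],[0,0,0,0,0,0],[0,0,0,0,0,0]]}' | python3 jog.py|grep width; python3 t2.py .5865 .0792 .129 124
```

```text
width: 0.0601
15.65 [0.5852 0.079  0.1532] [-179.8486   -0.0949  123.9971]
[-0.0006  0.0013  0.0242] [-0.1514 -0.0949 -0.0028]
```

To row units: 0.012 m is 0.192, 0.005 m is 0.08.

```bash
echo '{"moves":[[0,0,0,0,0,0]]}' | python3 jog.py|egrep "tcp"; echo '{"moves":[[0,0,0.192,0,0,0],[0,0,0.08,0,0,0]]}' | python3 jog.py|egrep "tcp";echo '{"moves":[[0,0,0,0,0,0],[0,0,0,0,0,0]]}' | python3 jog.py|egrep "tcp|orient"; python3 t2.py .5865 .0792 .129 124
```

```text
tcp_pos: [0.5854, 0.079, 0.1534]
tcp_pos: [0.5845, 0.079, 0.1352]
tcp_pos: [0.5853, 0.079, 0.1363]
orientation: [-179.9, -0.1, 124.0]
16.275 [0.5853 0.079  0.1363] [-179.8621   -0.086   123.9996]
[-0.0005  0.0011  0.0073] [-0.1379 -0.086  -0.0003]
```

To row units: 0.007 m is 0.112, 0.0011 m is 0.0176, -0.1 degrees / 120 = -0.0008.

```bash
echo '{"moves":[[-0.008,0.0176,0,-0.0008,-0.0005,0],[0,0,0.112,0,0,0],[0,0,0,0,0,0]]}' | python3 jog.py|egrep "tcp";echo '{"moves":[[0,0,0,0,0,0],[0,0,0,0,0,0]]}' | python3 jog.py|egrep "tcp|orient|ft"; python3 t2.py .5865 .0792 .129 124
```

```text
tcp_pos: [0.5859, 0.0792, 0.1287]
tcp_pos: [0.5865, 0.0792, 0.1294]
orientation: [-180.0, -0.0, 124.0]
ft_force: [-0.6, 0.0, 0.4]
16.9 [0.5865 0.0792 0.1294] [-179.9717   -0.0225  123.9972]
[-0.     -0.      0.0004] [-0.0283 -0.0225 -0.0028]
```

To row units: -0.002 m is -0.032, -0.0009 m is -0.0144.

```bash
echo '{"moves":[[0,0,0,0,0,0],[0,0,0,0,0,0],[0,0,0,0,0,0],[0,0,0,0,0,0]]}' | python3 jog.py 0 10|egrep "width|finger"; echo '{"moves":[[0,0,0,0,0,0]]}' | python3 jog.py - 40|egrep finger; echo '{"moves":[[0,0,-0.032,0,0,0],[0,0,-0.016,0,0,0],[0,0,0,0,0,0],[-0.0144,-0.0128,0,0,0,0],[0,0,0,0,0,0]]}' | python3 jog.py; python3 t2.py .5863 .0780 .1294 124
```

```text
width: 0.0297
finger_force: 10.0
finger_force: 40.0
clock: 18.15
tcp_pos: [0.5862, 0.0779, 0.1323]
orientation: [-180.0, -0.0, 124.0]
ft_force: [-0.6, -0.1, -4.5]
width: 0.0289
finger_force: 40.0
18.15 [0.5862 0.0779 0.1323] [-179.9546   -0.0293  123.9955]
[0.     0.0001 0.0029] [-0.0454 -0.0293 -0.0045]
```

To row units: 0.0015 m is 0.024, 0.001 m is 0.016.

```bash
echo '{"moves":[[0,0,0.024,0,0,0],[0,0,0.016,0,0,0],[0,0,0,0,0,0]]}' | python3 jog.py|egrep "tcp|ft"; echo '{"moves":[[0,0,0.0064,0,0,0],[0,0,0,0,0,0]]}' | python3 jog.py|egrep "tcp|ft";echo '{"moves":[[0,0,0.0064,0,0,0],[0,0,0,0,0,0]]}' | python3 jog.py|egrep "tcp|ft"
```

```text
tcp_pos: [0.5861, 0.078, 0.1297]
ft_force: [0.4, -0.7, -4.2]
tcp_pos: [0.5863, 0.0781, 0.1295]
ft_force: [0.5, 0.5, -3.2]
tcp_pos: [0.5864, 0.078, 0.1294]
ft_force: [-0.9, -0.1, -0.0]
```

Contact: the weight is carried. Release and check tilt.

```bash
echo '{"moves":[[0,0,0,0,0,0],[0,0,0,0,0,0],[0,0,0,0,0,0]]}' | python3 jog.py 0.037 10|egrep "tcp|width"; echo '{"moves":[[0,0,0,0,0,0],[0,0,0,0,0,0],[0,0,0,0,0,0]]}' | python3 jog.py 0.06|egrep "clock|tcp|width";python3 tilt.py 4 scene
```

```text
tcp_pos: [0.5865, 0.0781, 0.1292]
width: 0.0371
clock: 19.77
tcp_pos: [0.5863, 0.078, 0.1291]
width: 0.0594
scene 284 z 0.12307127322263899 slope deg world [0.2797 0.5897] sd 0.00040813571523378285 centre [0.5822 0.0849 0.1231] => offset mm toward (world) [-0.2152 -0.4536]
```

Tilt is now about 0.6°. I'll lift off, move to the key, and check with the top view too.

To row units: -0.04 m is -0.64, -0.02 m is -0.32.

```bash
echo '{"moves":[[0,0,-0.096,0,0,0],[0,0,-0.32,0,0,0],[0,0,-0.64,0,0,0],[0,0,-0.32,0,0,0],[0,0,0,0,0,0]]}' | python3 jog.py|grep tcp; echo '{"moves":[[0.8,0,0,0,0,0],[0.8,0,0,0,0,0],[0.272,0,0,0,0,0],[0,0,0,0,0,0],[0,0,0,0,0,0]]}' | python3 jog.py 0; python3 t2.py .521 .1755 .15 124; python3 tilt.py 5 scene top; python3 - <<'E'
from h import *
f=pickle.load(open("scene5.pkl","rb"));g=pickle.load(open("top5.pkl","rb"))
a=cv2.resize(f["img"][200:320,195:315],None,fx=3.3,fy=3.3,interpolation=cv2.INTER_CUBIC);b=cv2.resize(g["img"][180:300,210:330],None,fx=3.3,fy=3.3,interpolation=cv2.INTER_CUBIC)
cv2.imwrite("pics/key.png",np.hstack([a,b])[:,:,::-1])
E
```

```text
tcp_pos: [0.5878, 0.0781, 0.2172]
clock: 21.22
tcp_pos: [0.5218, 0.1741, 0.2149]
orientation: [-180.0, 0.0, 124.0]
ft_force: [-0.1, 0.2, 0.6]
width: 0.0137
finger_force: 0.0
21.225 [0.5218 0.1741 0.2149] [-179.9658    0.0192  123.9771]
[0.0016 0.0001 0.0649] [-0.0342  0.0192 -0.0229]
scene 296 z 0.1230261442930641 slope deg world [0.326  0.6627] sd 0.00046164557939944227 centre [0.5813 0.0845 0.1231] => offset mm toward (world) [-0.2508 -0.5098]
top 444 z 0.12349750015111469 slope deg world [0.7084 0.6256] sd 0.0008957762591385088 centre [0.5861 0.0791 0.1235] => offset mm toward (world) [-0.5449 -0.4812]
```

View pics/key.png

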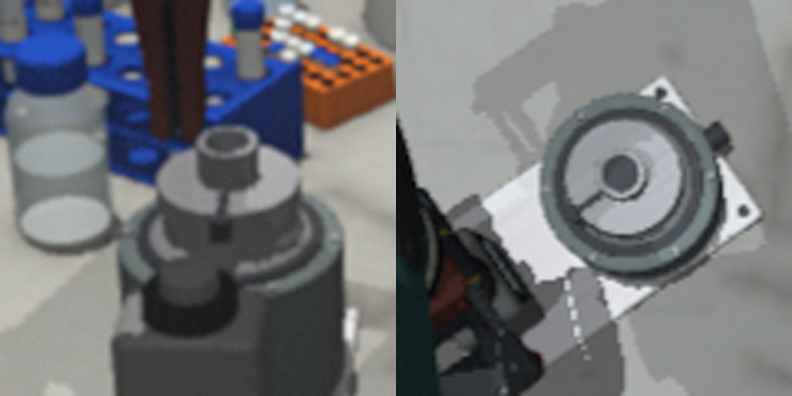

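The weight stands level (under 1°), tab towards the reader, and the closed fingers are above the key. Now to press it.

To row units: 0.03 m is 0.48, 0.025 m is 0.4.

```bash
echo '{"moves":[[0.0256,0,0.48,0,0,0],[0,0,0.4,0,0,0],[0,0,0.128,0,0,0],[0,0,0,0,0,0]]}' | python3 jog.py 0|egrep "tcp|ft|width"; echo '{"moves":[[0,0,0.032,0,0,0],[0,0,0.032,0,0,0],[0,0,0,0,0,0]]}' | python3 jog.py|egrep "tcp|ft"; echo '{"moves":[[0,0,0.032,0,0,0],[0,0,0,0,0,0]]}' | python3 jog.py|egrep "tcp|ft"
```

```text
tcp_pos: [0.5199, 0.1763, 0.152]
ft_force: [0.1, 0.2, 0.9]
width: 0.0003
tcp_pos: [0.5202, 0.1764, 0.1485]
ft_force: [-0.6, -0.9, 0.4]
tcp_pos: [0.5203, 0.1764, 0.1463]
ft_force: [0.2, 0.5, 1.6]
```

To row units: 0.002 m is 0.032.

```bash
echo '{"moves":[[0,0,0.032,0,0,0],[0,0,0,0,0,0]]}' | python3 jog.py|egrep "tcp|ft"; echo '{"moves":[[0,0,0.032,0,0,0],[0,0,0,0,0,0]]}' | python3 jog.py|egrep "tcp|ft"; echo '{"moves":[[0,0,0.016,0,0,0],[0,0,0,0,0,0]]}' | python3 jog.py|egrep "tcp|ft"
```

```text
tcp_pos: [0.5203, 0.1764, 0.1442]
ft_force: [1.0, 0.3, 2.4]
tcp_pos: [0.5203, 0.1764, 0.1422]
ft_force: [0.2, 0.1, 2.4]
tcp_pos: [0.5203, 0.1764, 0.1414]
ft_force: [0.1, 0.5, 4.8]
```

To row units: 0.001 m is 0.016.

```bash
echo '{"moves":[[0,0,0.016,0,0,0],[0,0,0,0,0,0]]}' | python3 jog.py|egrep "clock|tcp|ft"
```

```text
clock: 23.75
tcp_pos: [0.5203, 0.1764, 0.1412]
ft_force: [-2.0, -0.7, 12.5]
```

The key is bottomed (12.5 N). Let it go and check.

To row units: -0.03 m is -0.48, -0.01 m is -0.16.

```bash
echo '{"moves":[[0,0,-0.08,0,0,0],[0,0,-0.16,0,0,0],[0,0,-0.48,0,0,0],[0,0,-0.48,0,0,0],[0,0,0,0,0,0]]}' | python3 jog.py; echo '{"moves":[[0,0,0,0,0,0],[0,0,0,0,0,0],[0,0,0,0,0,0],[0,0,0,0,0,0]]}' | python3 jog.py|egrep "clock|tcp"; python3 tilt.py 6 scene top
```

```text
clock: 24.38
tcp_pos: [0.5211, 0.1766, 0.2171]
orientation: [179.8, 0.1, 124.0]
ft_force: [1.0, 0.3, -0.6]
width: 0.0005
finger_force: 0.0
clock: 24.88
tcp_pos: [0.5197, 0.1763, 0.2146]
scene 300 z 0.12304074698049795 slope deg world [0.1473 0.4677] sd 0.0003912378380029223 centre [0.5813 0.0841 0.1231] => offset mm toward (world) [-0.1133 -0.3598]
top 440 z 0.12347416345387785 slope deg world [0.3433 0.2713] sd 0.0009128832158068394 centre [0.5862 0.0789 0.1235] => offset mm toward (world) [-0.2641 -0.2087]
```

Stable and level to about 0.5°. Handing in.

```bash
python3 -c "
from station import manip
print(manip.finish_job())"
```

```text
the job is handed in; nothing more can be done
None
```

The thick check weight is balanced on the dome, level to about 0.5° with its tab towards the reader; the log key was pressed fully down and let go, the thin weight was left alone, and the job was handed in at about 25 s.

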